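Stack the cap tray on the tray below, lugs home in the sockets

ROBOT

A 6-joint arm with a two-finger parallel gripper is mounted at the origin on the work surface. World frame = base frame: x ahead of the robot, y to its left, z up, the work surface at z = 0. Lengths are in m, angles in rad, forces in N, time in s.
With the tool pointing down it reaches from about 0.275 to 0.875 m from the base axis. Payload 12.5 kg.
Tool frame: the origin (TCP) lies midway between the tips of the shut fingers; the grasp point (between the pads) lies 19 mm behind it; z points along the fingers, y is the direction in which the jaws open and shut (so a half turn about z gives the same grasp; the last joint's range is limited). The gripper opens to 85 mm and grips with 20 to 120 N. Pads are 22 mm wide; open, the fingers measure 114 mm over their backs; the gripper's body (76 mm by 85 mm) begins 54 mm behind the grasp point. The pads swing forward as they close: fully open they stand 13 mm farther back than shut.
Start: joints at [-1.408, 0.351, 1.652, -0, 1.139, -0.085], TCP at [0.135, -0.533, 0.231] pointing down, gripper open.
Joint ranges: [-2.75, 2.75], [-0.79, 2.1], [0.01, 2.65], [-1.57, 4.71], [0.07, 3.14], [-2.87, 2.87]. Speed limits (rad/s): [2.22, 2.22, 2.79, 3.14, 3.14, 3.14].

INTERFACE

Orientations are given as a unit quaternion [w, x, y, z].
In Python, from station import robot gives the robot as it stands.
- The arm moves only by the tool carry_out, never from a script. Its argument "commands" is a list of rows, each an object with "fingers": the closure, from 0 (fully open) to 1 (shut); "travel": the shift along the tool's x, y, z in mm, a list of three; "turn": the turn about the tool's z in rad. A call has 1 to 12 rows; each row shifts and turns the commanded pose from where the row before left it, along the tool's axes as they then stand; what a row does not reach is not made up. A row lasts 1/10 s, in which the tool goes at most 50 mm and 8.59 degrees, less where a joint would pass 70% of its speed; a pose out of reach is approached as far as the arm can. A call is refused whole if a number of a shift passes 50 or a number of a turn 0.15, either way. A call with a gripper value outside its range is refused whole. The fingers move at their own pace and stop on an object; "squeeze" is the grip in N (left out, the last holds). Time passes only in rows, so rows that do not move let the fingers close. It gives the time, the measured TCP pose, the force and the opening at its end, in the units of the state.
- robot.get_obs(): the state, without advancing time (a new reading comes with each control period).
- robot.read_camera(name): name is "side" or "top" or "wrist"; returns a dict with "frame" (400x640x3 uint8, red, green, blue), "vfov" (degrees; the focal length in pixels is half the picture's height over the tangent of half this angle, whatever the lens; pixels are square), "cx", "cy" (the principal point, pixels), "pose" (4x4, takes a point from camera to world coordinates). Camera axes: x right, y up, looking along -z (the intrinsics and any distortion apply to the point x, -y, -z); pixel columns grow to the right and rows downward; lengths in m; the calibration is good to about 2 mm. The wrist camera is an equidistant fisheye: a pixel r from the principal point sees the ray r / f radians off the axis. A picture is of the moment at which its call begins. There is no depth.
- robot.close_job(): hands the job in, once; it reports no verdict.
The state is a dict: "time_s": time; "qpos": joint angles; "joint_velocities": joint speeds; "tau": joint torques, N m; "eef_pos": TCP position; "tool_rot": TCP orientation; "force": force on the tool from outside, world axes, zero at the start; "torque": the same for the moment, N m; "grip_width": finger opening in m.
Only numpy, scipy, OpenCV 4.12 (cv2) and the standard library are available. Lean on these libraries where they do the work, as an engineer would, in place of code of your own. Each camera call takes 0.05 s, during which the arm holds its last target.

TASK

Pick up the blue tray of red canister caps (it has a black grip bar across its middle) and stack it on the grey tray that stands in the steel base frame, so that it lies level with all four corner lugs fully home in the grey tray's corner sockets, then let go. The grey tray has a few millimetres of play in its frame, so feel for the sockets gently: no dropping, and never press the trays together with more than 50 N. Keep all four loose caps in the blue tray and leave the canister, the tape roll and the cap spanner where they are.

Things in the scene. Friction and masses are not known exactly. Their poses are not given: they have to be found in the camera images.
- tray_centre (a point): Blue open plastic stacking tray to be moved, 260 x 180 mm, 70 mm high with its lugs, 0.36 to 0.63 kg without caps. Point at its middle, half-way up: 35 mm above the soles of its lugs, on which it stands on the bench. x along the long side, z up. Inside, cross walls 60 mm above the soles at x = +-52 mm part two end bays (with loose caps) from a free middle bay.
- tray_grip (a point): Centre of the blue tray's black grip bar, 21 mm above tray_centre; axes as the tray's. The bar runs along x across the middle bay: 14 mm thick (y), 100 mm long, 24 mm high, its top 2 mm below the tray's rim, 30 mm of free depth under it; 79 mm clear on each side in y.
- tray_soles (a point): Middle of the plane of the blue tray's four lug soles, 35 mm below tray_centre; axes as the tray's. Round lugs under the corners at x = +-113.5, y = +-73.5 mm, 14 mm in diameter, 10 mm long below the flat underside; the last 2 mm taper to an 11 mm sole.
- cradle: Steel base frame screwed to the bench, 282 x 202 mm, a 3 mm plate with an 18 mm high lip; origin at the middle of its underside, on the bench top; x along the long side, z up. The grey lower tray stands in it with play. tray_centre is 108 mm above this origin while the lugs rest on the grey tray's rim or post tops, 98 mm when fully home with its underside on the rim.
- frame_rim (a point): 73 mm straight above cradle, at the height of the grey tray's rim; belongs to the frame, not to the grey tray. The grey tray's own middle lies anywhere within +-7 mm of it along x and also along y, turned up to +-0.008 rad; this is not measured. Heavily loaded, the grey tray stays put under light contact and slides only under some 25 N sideways.
- frame_sockets (a point): Same point 10 mm lower: where the middle of the lug soles comes when home, but for the play. The grey tray has the blue one's shape. In its corners, at x = +-113.5, y = +-73.5 mm from its own middle, hollow posts 33 mm square, flush with the rim, each have a socket open on top, 17 x 17 mm, 14 mm deep.
- cap0_centre (a point): Red canister cap lying loose in the blue tray (end bay at -x, side -y), 48 mm in diameter and 22 mm high; point at its centre.
- cap1_centre (a point): Same, end bay at -x, side +y.
- cap2_centre (a point): Same, end bay at +x, side -y.
- cap3_centre (a point): Same, end bay at +x, side +y.
- canister: Bystander: white 5-litre canister with a red cap, 135 x 185 mm and 241 mm high; origin at the middle of its underside.
- tape: Bystander: brown roll of packing tape lying flat, 100 mm in diameter, 48 mm high; origin at the middle of its underside.
- spanner: Bystander: orange ring spanner for the caps, lying flat, ring 68 mm in diameter, handle 125 mm long along its -x, 14 mm high; origin under the ring's centre.
There are look-alikes about, which are no part of the job. What is shaped like the part that bears cap3_centre but pink or yellow is not meant.

How it is judged:
On the way, in this order (a step that is already met when the one before it is completed fails the run):
1. the blue tray is held by the fingers, lifted clear and roughly level (height (world z) of tray_centre above 0.112 m and contact force between the fingers and tray above 1 N and angle between tray_centre's own z axis and vertical below 0.3 rad), for 0.2 s.
2. the blue tray sits home on the grey one (z of tray_centre in the frame of cradle below 0.1005 m and horizontal distance between tray_centre and cradle below 0.015 m and angle between tray_centre's own z axis and vertical below 0.02 rad and angle between the x axis of tray_centre and the x axis of cradle, either way round below 0.05 rad), for 0.2 s.
At the end, for the whole second after the job is handed in: The blue tray rests, released, on the grey one with its lugs home: its centre 95 to 100.5 mm above the base frame's underside, within 15 mm of the frame's middle, tilted under 0.015 rad, long side within 0.05 rad of the frame's; all four caps in the tray, everything at rest (z of tray_centre in the frame of cradle between 0.095 and 0.1005 m and horizontal distance between tray_centre and cradle below 0.015 m and angle between tray_centre's own z axis and vertical below 0.015 rad and angle between the x axis of tray_centre and the x axis of cradle, either way round below 0.05 rad and linear speed of tray below 0.01 m/s and angular speed of tray below 0.1 rad/s and horizontal distance between each of cap0_centre, cap1_centre, cap2_centre, cap3_centre and tray_centre below 0.14 m and z of cap0_centre in the frame of tray_centre between -0.03 and 0.03 m and z of cap1_centre in the frame of tray_centre between -0.03 and 0.03 m and z of cap2_centre in the frame of tray_centre between -0.03 and 0.03 m and z of cap3_centre in the frame of tray_centre between -0.03 and 0.03 m); the robot touches nothing.
It fails at once if the trays are pressed together, or hit each other, with more than 50 N (contact force between tray and cradle above 50 N).
It fails at once if the canister is pushed more than 25 mm or tipped (distance of canister from where it was at the start of the episode above 0.025 m or angle between canister's own z axis and vertical above 0.3 rad).
It fails at once if the tape roll or the spanner is moved more than 25 mm (distance of any of tape, spanner from where it was at the start of the episode above 0.025 m).
It also fails if it takes over 54 s, if anything falls off the work surface, if the arm or the gripper's body presses on something with over 40 N, if the wrist force passes 120 N, or if a joint passes its speed limit or range.

## Working session

There is one attempt and no reset: what is moved stays moved. The work goes in short steps, Python scripts to look and compute and a tool call to move; the robot and the scene stay as the last step left them, time stands still between calls to the robot, and variables do not carry over. Pictures are saved under pics/ and viewed, and the job is handed in when it is done.

Besides the shell and the picture viewer there is one more tool, called after ">>>" by a JSON object that holds its "name" and its "arguments", one argument or row to a line. carry_out: Moves the arm, as the interface text tells. Its arguments: {"type":"object","properties":{"commands":{"type":"array"},"squeeze":{"type":"number"}},"required":["commands"]}

```bash
ls; mkdir -p pics
python3 - <<'E'
from station import robot
import cv2,numpy as np,pickle
d={}
for n in ["side","top","wrist"]:
    c=robot.read_camera(n); d[n]=c
    cv2.imwrite(f"pics/{n}0.png",c["frame"][:,:,::-1])
    print(n,c["vfov"],c["cx"],c["cy"],np.round(c["pose"],4).tolist())
pickle.dump(d,open("c0.pkl","wb"))
o=robot.get_obs();print(o)
E
```

```text
pics
side 45.12633937353244 316.77630786084427 200.83239097455672 [[0.8793, 0.3016, -0.3686, -0.0363], [-0.4761, 0.5363, -0.6969, -1.1781], [-0.0125, 0.7883, 0.6152, 1.1304], [0.0, 0.0, 0.0, 1.0]]
top 57.47018000735965 320.99598215541624 195.9011557456834 [[0.0079, 0.9862, -0.1653, 0.4149], [-0.9999, 0.0057, -0.0133, 0.0027], [-0.0121, 0.1654, 0.9862, 1.0786], [0.0, 0.0, 0.0, 1.0]]
wrist 65.70646984690485 326.0935363749428 197.46629969924038 [[0.2447, 0.9177, 0.3129, 0.2156], [-0.9696, 0.232, 0.0778, -0.5135], [-0.0012, -0.3225, 0.9466, 0.3742], [0.0, 0.0, 0.0, 1.0]]
{'time_s': 0.15, 'qpos': array([-1.40761767e+00,  3.51087100e-01,  1.65222919e+00, -3.22291427e-05,
        1.13911104e+00, -8.45978649e-02]), 'joint_velocities': array([-8.30082830e-05, -1.43991888e-03, -2.21308660e-03,  8.65165465e-04,
        9.23702553e-04,  1.07450234e-03]), 'tau': array([ 5.53710597e-04, -5.06250215e+01, -2.91502494e+01, -7.53407585e-05,
        3.36881611e-03,  5.16059072e-05]), 'eef_pos': array([ 0.13486688, -0.53296485,  0.2309142 ]), 'tool_rot': array([-4.16438865e-04,  9.92334739e-01,  1.23578279e-01, -3.10152120e-05]), 'force': array([0.78074616, 0.40361139, 0.52664493]), 'torque': array([-0.00429642,  0.00848362,  0.00296545]), 'grip_width': 0.08588531876374633}
```

View pics/top0.png

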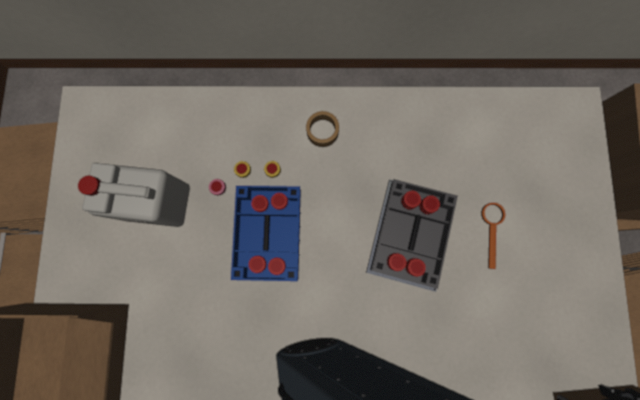

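View pics/side0.png

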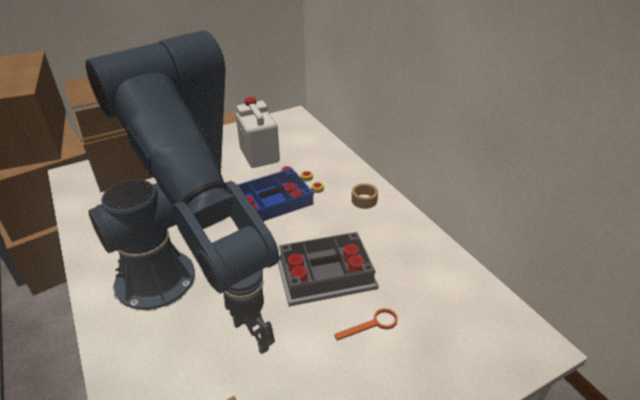

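View pics/wrist0.png

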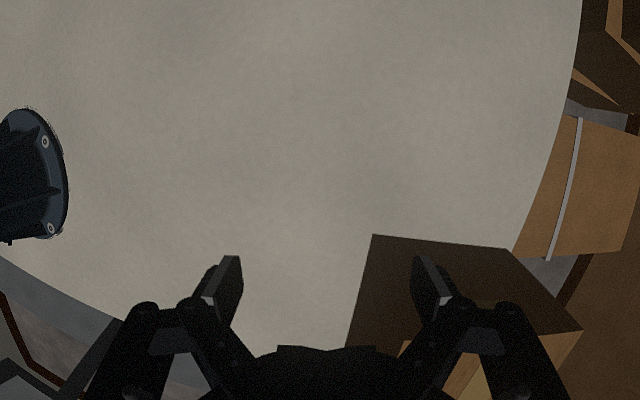

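The top view shows the blue tray at about (266,233), with its grip bar near-vertical. The grey tray is at about (413,236) in its frame, turned roughly 13°. The canister is at (125,195), the tape at (322,128) and the spanner at (492,235). I'll zoom in next.

Run:
```python
import cv2,pickle
d=pickle.load(open("c0.pkl","rb"))
f=d["top"]["frame"][:,:,::-1]
cv2.imwrite("pics/zb.png",cv2.resize(f[175:290,220:315],None,fx=5,fy=5,interpolation=cv2.INTER_CUBIC))
cv2.imwrite("pics/zg.png",cv2.resize(f[172:297,358:468],None,fx=4.7,fy=4.7,interpolation=cv2.INTER_CUBIC))
```

```text
(no output)
```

View pics/zb.png

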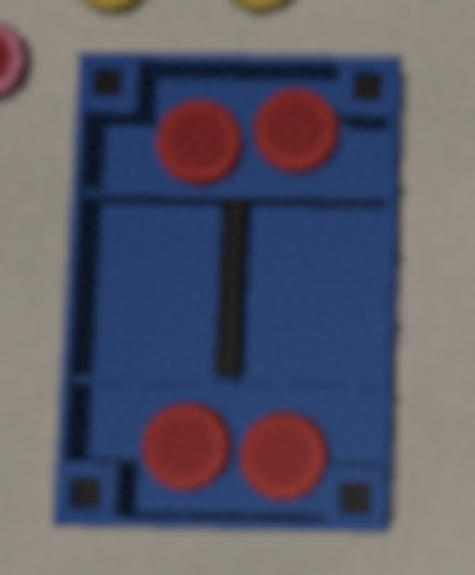

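View pics/zg.png

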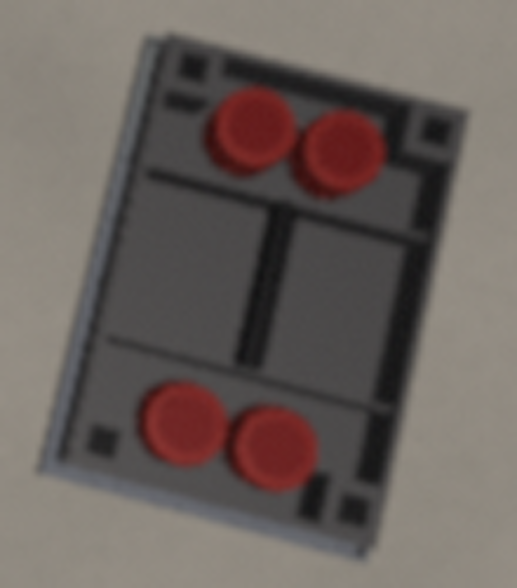

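The blue tray's socket holes in the zoom are TL(108,83), TR(367,87), BL(85,493) and BR(355,497). The grey tray's are TL(193,68), TR(436,131), BL(103,442) and BR(352,510). I'll fit poses to these.

```bash
cat > h.py <<'E'
import numpy as np,cv2,pickle
from scipy.optimize import least_squares
def ray(c,px,fish=False):
    px=np.atleast_2d(px).astype(float); f=200/np.tan(np.radians(c["vfov"])/2)
    u=(px-[c["cx"],c["cy"]])/f
    if fish:
        r=np.linalg.norm(u,axis=1,keepdims=True); s=np.where(r>1e-9,np.sin(r)/r,1); d=np.c_[u*s,np.cos(r)]
    else: d=np.c_[u,np.ones(len(u))]
    d=d*[1,-1,-1]
    return d@c["pose"][:3,:3].T, c["pose"][:3,3]
def onz(c,px,z,fish=False):
    d,o=ray(c,px,fish); t=(z-o[2])/d[:,2]; return (o+d*t[:,None])[:,:2]
def fit(model,P):
    m=model.mean(0);p=P.mean(0);A=model-m;B=P-p
    a=np.arctan2((A[:,0]*B[:,1]-A[:,1]*B[:,0]).sum(),(A*B).sum())
    R=np.array([[np.cos(a),-np.sin(a)],[np.sin(a),np.cos(a)]])
    t=p-R@m; return t,a,P-(model@R.T+t)
def unz(z,s,o): return (np.array(z)+.5)/s-.5+np.array(o)
X,Y=.1135,.0735
S=np.array([[X,Y],[X,-Y],[-X,Y],[-X,-Y]])
E
python3 - <<'E'
from h import *
d=pickle.load(open("c0.pkl","rb"));c=d["top"]
np.set_printoptions(precision=4,suppress=True)
b=unz([(108,83),(367,87),(85,493),(355,497)],5,(220,175))
g=unz([(193,68),(436,131),(103,442),(352,510)],4.7,(358,172))
for px,z in ((b,.07),(g,.073)): print(fit(S,onz(c,px,z)))
# frame outline corners (on lip z=.018): approx
q=unz([(150,40),(40,470),(367,558)],4.7,(358,172)); print(onz(c,q,.018))
print('caps',onz(c,unz([(200,140),(296,130),(187,447),(284,456)],5,(220,175)),.035+.02))
print('by',onz(c,[(322,128),(492,213),(492,268),(217,187),(243,169),(273,169)],.02), onz(c,[(88,185)],.241))
E
```

```text
(array([0.4824, 0.1693]), np.float64(-0.009230398622516399), array([[-0.0005, -0.0005],
       [-0.0006,  0.0004],
       [ 0.0003, -0.    ],
       [ 0.0007,  0.0001]]))
(array([ 0.4844, -0.2431]), np.float64(-0.25832339628847095), array([[-0.0003, -0.    ],
       [ 0.0001, -0.0002],
       [-0.0002, -0.0004],
       [ 0.0004,  0.0006]]))
[[ 0.6413 -0.1857]
 [ 0.3751 -0.1131]
 [ 0.325  -0.3081]]
caps [[0.5662 0.1909]
 [0.5722 0.1364]
 [0.3945 0.1919]
 [0.3901 0.1381]]
by [[ 0.8015  0.0155]
 [ 0.5449 -0.48  ]
 [ 0.3881 -0.4691]
 [ 0.6173  0.3256]
 [ 0.6725  0.2506]
 [ 0.6729  0.1608]] [[0.5782 0.5638]]
```

>>> {"name": "carry_out", "arguments": {
  "commands": [
    {"fingers": 0,"travel": [0,0,0],"turn": 0.128},
    {"fingers": 0,"travel": [0,0,0],"turn": 0.128},
    {"fingers": 0,"travel": [19,-39,0],"turn": 0},
    {"fingers": 0,"travel": [19,-39,0],"turn": 0},
    {"fingers": 0,"travel": [19,-39,0],"turn": 0},
    {"fingers": 0,"travel": [19,-39,0],"turn": 0},
    {"fingers": 0,"travel": [19,-39,0],"turn": 0},
    {"fingers": 0,"travel": [19,-39,0],"turn": 0},
    {"fingers": 0,"travel": [19,-39,0],"turn": 0},
    {"fingers": 0,"travel": [19,-39,0],"turn": 0},
    {"fingers": 0,"travel": [19,-39,0],"turn": 0},
    {"fingers": 0,"travel": [0,0,0],"turn": 0}
  ],
  "squeeze": 80
}}

```text
time_s: 1.35
eef_pos: [0.3099, -0.18, 0.2312]
tool_rot: [-0.0, 1.0, -0.002, 0.0]
force: [-0.4, -1.0, 0.2]
grip_width: 0.0856
```

Run:
```python
from station import robot
import cv2,pickle
c=robot.read_camera("wrist");pickle.dump(c,open("w1.pkl","wb"))
cv2.imwrite("pics/w1.png",c["frame"][:,:,::-1]); o=robot.get_obs(); print(o["eef_pos"],o["tool_rot"],o["qpos"])
```

```text
[ 0.30941557 -0.18184051  0.23130622] [-2.17152936e-05  9.99998337e-01 -1.82315507e-03  3.02059853e-05] [-6.61302583e-01 -1.23261051e-02  2.09453680e+00  8.18061096e-05
  1.05936083e+00  9.13100019e-01]
```

View pics/w1.png

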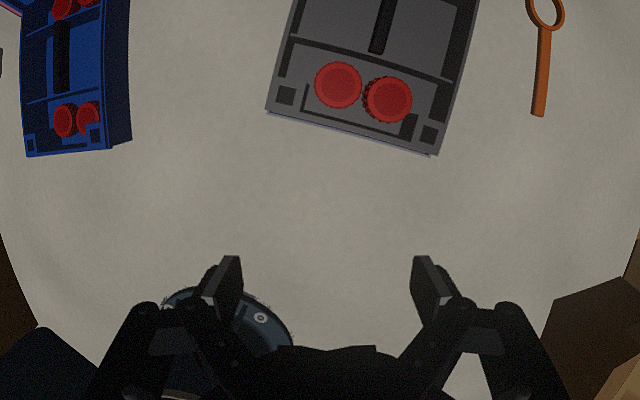

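The wrist view shows the near end of the grey tray, with sockets at about (286,96) and (430,134). The blue tray is at upper left. I'll move in front of the blue tray.

>>> {"name": "carry_out", "arguments": {
  "commands": [
    {"fingers": 0,"travel": [0,-39,0],"turn": 0.005},
    {"fingers": 0,"travel": [0,-39,0],"turn": 0},
    {"fingers": 0,"travel": [0,-39,0],"turn": 0},
    {"fingers": 0,"travel": [0,-39,0],"turn": 0},
    {"fingers": 0,"travel": [0,-39,0],"turn": 0},
    {"fingers": 0,"travel": [0,-39,0],"turn": 0},
    {"fingers": 0,"travel": [0,-39,0],"turn": 0},
    {"fingers": 0,"travel": [0,-39,0],"turn": 0},
    {"fingers": 0,"travel": [0,-39,0],"turn": 0},
    {"fingers": 0,"travel": [0,0,0],"turn": 0},
    {"fingers": 0,"travel": [0,0,0],"turn": 0}
  ]
}}

```text
time_s: 2.5
eef_pos: [0.3134, 0.167, 0.231]
tool_rot: [0.0, 1.0, -0.006, -0.0]
force: [-0.2, -1.5, 0.2]
grip_width: 0.0856
```

Run:
```python
from station import robot
import cv2,pickle
c=robot.read_camera("wrist");pickle.dump(c,open("w2.pkl","wb"))
cv2.imwrite("pics/w2.png",c["frame"][:,:,::-1]); o=robot.get_obs(); print(o["eef_pos"],o["tool_rot"],o["qpos"])
cv2.imwrite("pics/w2z.png",cv2.resize(c["frame"][0:170,210:460,::-1],None,fx=3.2,fy=3.2,interpolation=cv2.INTER_CUBIC))
```

```text
[0.31344519 0.16649582 0.23110375] [ 2.37859330e-04  9.99976590e-01 -6.83399865e-03 -2.43786457e-04] [ 3.57090487e-01 -1.99706147e-02  2.10257481e+00 -3.10736070e-04
  1.05961345e+00  1.94170702e+00]
```

View pics/w2z.png

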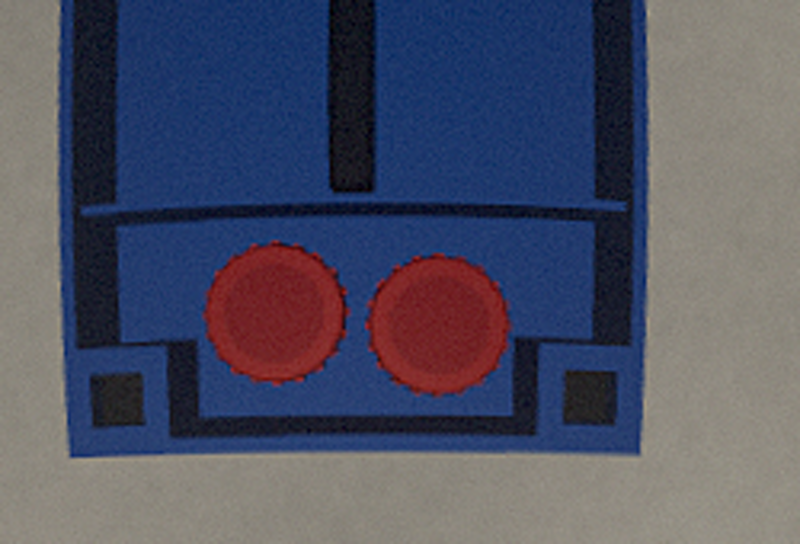

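Run:
```python
from h import *
np.set_printoptions(precision=4,suppress=True)
c=pickle.load(open("w2.pkl","rb"))
P=onz(c,unz([(118,399),(590,398)],3.2,(210,0)),.07,True)
print(P,fit(S[2:],P)); B=onz(c,unz([(353,190),(352,20)],3.2,(210,0)),.068,True);print(B)
c=pickle.load(open("w1.pkl","rb"))
P=onz(c,[(286,96),(430,134)],.073,True); print(P,fit(S[2:],P))
```

```text
[[0.371  0.245 ]
 [0.369  0.0981]] (array([0.4835, 0.17  ]), np.float64(-0.013612516086747637), array([[-0., -0.],
       [ 0.,  0.]]))
[[0.4331 0.1706]
 [0.4881 0.1702]]
[[ 0.3937 -0.1424]
 [ 0.3579 -0.2858]] (array([ 0.4859, -0.2416]), np.float64(-0.2446562520349878), array([[ 0.0001,  0.0004],
       [-0.0001, -0.0004]]))
```

>>> {"name": "carry_out", "arguments": {
  "commands": [
    {"fingers": 0,"travel": [42.4,-1.4,0],"turn": 0},
    {"fingers": 0,"travel": [42.4,-1.4,0],"turn": 0},
    {"fingers": 0,"travel": [42.4,-1.4,0],"turn": 0},
    {"fingers": 0,"travel": [42.3,-1.4,0],"turn": 0},
    {"fingers": 0,"travel": [0,0,30],"turn": 0},
    {"fingers": 0,"travel": [0,0,30],"turn": 0},
    {"fingers": 0,"travel": [0,0,30],"turn": 0},
    {"fingers": 0,"travel": [0,0,0],"turn": 0},
    {"fingers": 0,"travel": [0,0,0],"turn": 0}
  ]
}}

```text
time_s: 3.45
eef_pos: [0.4833, 0.1694, 0.142]
tool_rot: [0.0, 1.0, -0.008, -0.0]
force: [-0.2, 0.1, 0.2]
grip_width: 0.0855
```

Run:
```python
from station import robot
import cv2,pickle
c=robot.read_camera("wrist");pickle.dump(c,open("w3.pkl","wb"))
cv2.imwrite("pics/w3.png",c["frame"][:,:,::-1]); o=robot.get_obs(); print(o["eef_pos"],o["tool_rot"],o["qpos"])
```

```text
[0.48370558 0.16985674 0.14269937] [-1.61156577e-04  9.99972765e-01 -7.34067539e-03  7.47235383e-04] [ 2.46910757e-01  3.98207275e-01  1.83164898e+00 -8.09737388e-05
  9.10208904e-01  1.83243821e+00]
```

View pics/w3.png

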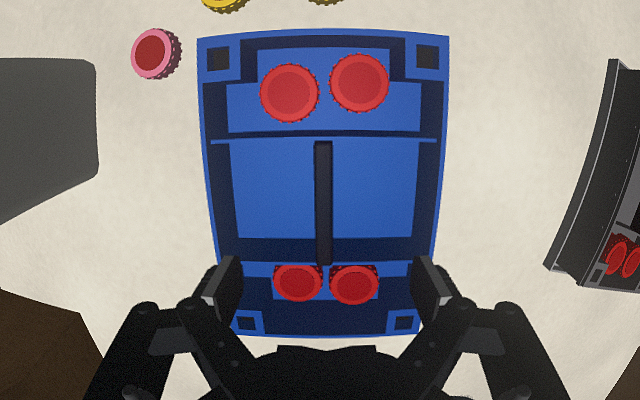

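The four blue sockets are at (219,58), (427,57), (247,322) and (403,322), with the bar centred between the open fingers.

Run:
```python
from h import *
np.set_printoptions(precision=4,suppress=True)
c=pickle.load(open("w3.pkl","rb"))
P=onz(c,[(219,58),(427,57),(247,322),(402.5,322)],.07,True)
print(fit(S,P))
```

```text
(array([0.4837, 0.1705]), np.float64(-0.01207470133319081), array([[-0.    , -0.0004],
       [-0.0003,  0.0006],
       [ 0.0003, -0.001 ],
       [ 0.    ,  0.0008]]))
```

>>> {"name": "carry_out", "arguments": {
  "commands": [
    {"fingers": 0,"travel": [0,-0.5,25],"turn": 0},
    {"fingers": 0,"travel": [0,0,25],"turn": 0},
    {"fingers": 0,"travel": [0,0,25],"turn": 0},
    {"fingers": 0,"travel": [0,0,20],"turn": 0},
    {"fingers": 0,"travel": [0,0,11.5],"turn": 0},
    {"fingers": 0,"travel": [0,0,0],"turn": 0},
    {"fingers": 0.4,"travel": [0,0,0],"turn": 0},
    {"fingers": 0.7,"travel": [0,0,0],"turn": 0},
    {"fingers": 1,"travel": [0,0,0],"turn": 0},
    {"fingers": 1,"travel": [0,0,0],"turn": 0},
    {"fingers": 1,"travel": [0,0,0],"turn": 0},
    {"fingers": 1,"travel": [0,0,0],"turn": 0}
  ],
  "squeeze": 80
}}

```text
time_s: 4.7
eef_pos: [0.483, 0.1713, 0.0353]
tool_rot: [0.0, 1.0, -0.006, 0.0]
force: [-1.2, -1.2, 6.1]
grip_width: 0.0131
```

>>> {"name": "carry_out", "arguments": {
  "commands": [
    {"fingers": 1,"travel": [0,0,0],"turn": 0},
    {"fingers": 1,"travel": [0,0,0],"turn": 0},
    {"fingers": 1,"travel": [0,0,0],"turn": 0}
  ]
}}

```text
time_s: 5.0
eef_pos: [0.483, 0.1713, 0.0353]
tool_rot: [-0.0, 1.0, -0.006, 0.0]
force: [-0.7, -0.4, 5.2]
grip_width: 0.0131
```

>>> {"name": "carry_out", "arguments": {
  "commands": [
    {"fingers": 1,"travel": [0,0,-3],"turn": 0},
    {"fingers": 1,"travel": [0,0,-6],"turn": 0},
    {"fingers": 1,"travel": [0,0,-12],"turn": 0},
    {"fingers": 1,"travel": [0,0,-18],"turn": 0},
    {"fingers": 1,"travel": [0,0,-20],"turn": 0},
    {"fingers": 1,"travel": [0,0,-20],"turn": 0},
    {"fingers": 1,"travel": [0,0,-18],"turn": 0},
    {"fingers": 1,"travel": [0,0,-12],"turn": 0},
    {"fingers": 1,"travel": [0,0,-6],"turn": 0},
    {"fingers": 1,"travel": [0,0,0],"turn": 0},
    {"fingers": 1,"travel": [0,0,0],"turn": 0},
    {"fingers": 1,"travel": [0,0,0],"turn": 0}
  ]
}}

```text
time_s: 6.2
eef_pos: [0.4824, 0.1711, 0.149]
tool_rot: [0.0, 1.0, -0.007, -0.001]
force: [-0.2, 0.2, -4.4]
grip_width: 0.013
```

Run:
```python
from station import robot
import cv2,pickle
for n in ("wrist","side"):
    c=robot.read_camera(n);pickle.dump(c,open(n[0]+"4.pkl","wb"))
    cv2.imwrite("pics/%s4.png"%n[0],c["frame"][:,:,::-1])
o=robot.get_obs(); print(o["eef_pos"],o["tool_rot"],o["force"],o["torque"],o["grip_width"],o["time_s"])
```

```text
[0.48250002 0.17115543 0.14915718] [ 1.57776390e-04  9.99978086e-01 -6.59216216e-03 -5.87407716e-04] [ 0.87512621 -0.3646975  -3.98247865] [0.04329367 0.0148267  0.03476858] 0.012606594341045468 6.3
```

View pics/w4.png

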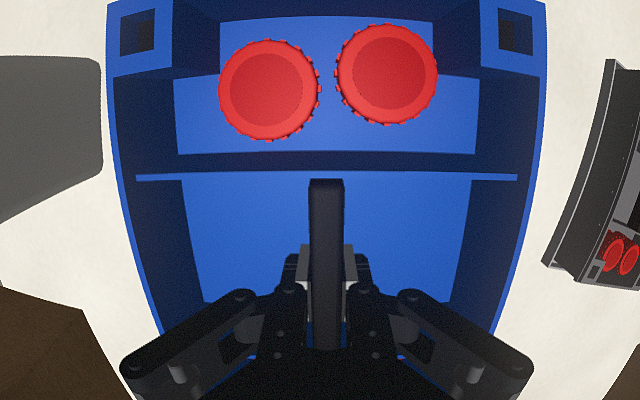

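View pics/s4.png

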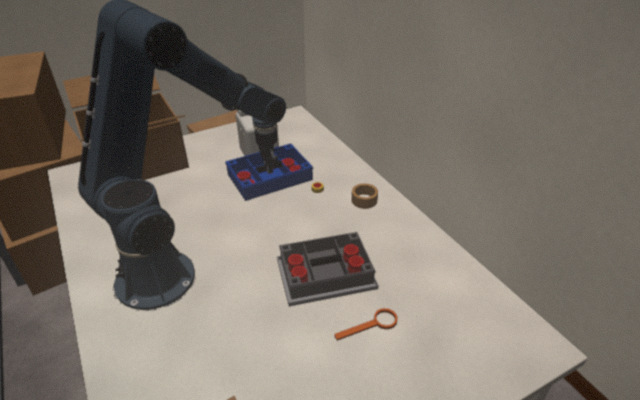

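The tray is lifted: front sockets at (137,31) and (515,30), bar far end at (327,180), cross wall at row ~178. The side view shows it held about level. Next I'll estimate its pose in the hand.

Run:
```python
from h import *
from scipy.spatial.transform import Rotation as R
np.set_printoptions(precision=4,suppress=True)
c=pickle.load(open("w4.pkl","rb"))
cv2.imwrite("pics/w4z.png",cv2.resize(c["frame"][0:200,100:350,::-1],None,fx=3,fy=3,interpolation=cv2.INTER_CUBIC))
cv2.imwrite("pics/w4y.png",cv2.resize(c["frame"][0:200,300:550,::-1],None,fx=3,fy=3,interpolation=cv2.INTER_CUBIC))
```

```text
(no output)
```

View pics/w4z.png

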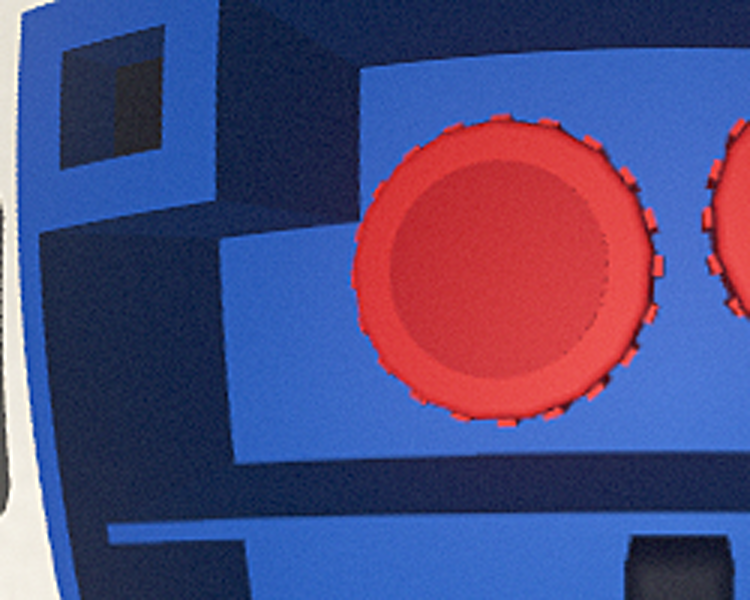

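View pics/w4y.png

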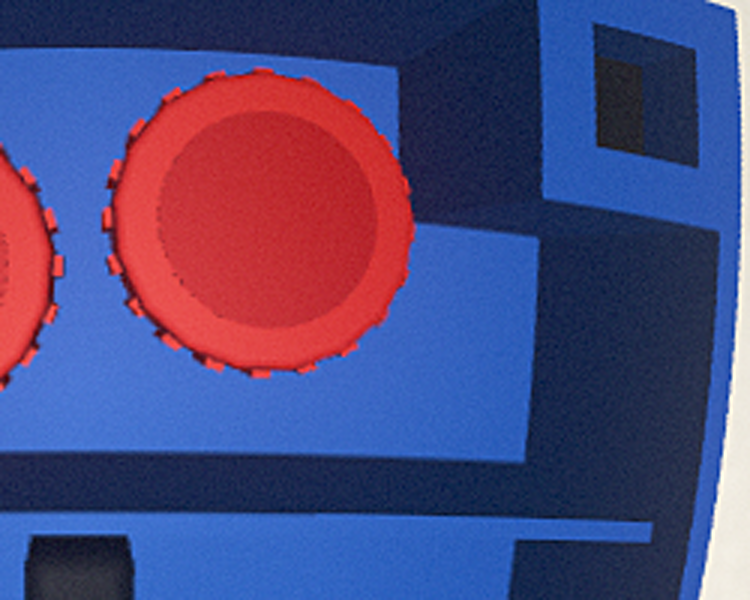

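```bash
cat > est.py <<'E'
from h import *
from scipy.spatial.transform import Rotation as R
def project(c,Pw):
    f=200/np.tan(np.radians(c["vfov"])/2); M=c["pose"]
    q=(Pw-M[:3,3])@M[:3,:3]; q=q*[1,-1,-1]
    th=np.arctan2(np.hypot(q[:,0],q[:,1]),q[:,2]); ph=np.arctan2(q[:,1],q[:,0])
    return np.c_[c["cx"]+f*th*np.cos(ph),c["cy"]+f*th*np.sin(ph)]
def pose6(c,px,M,x0):
    f=lambda p:(project(c,M@R.from_euler('ZYX',p[3:]).as_matrix().T+p[:3])-px).ravel()
    return least_squares(f,x0,loss='soft_l1')
E
python3 - <<'E'
from est import *
np.set_printoptions(precision=4,suppress=True)
c=pickle.load(open("w4.pkl","rb"))
L=unz([(62,52),(165,25),(163,150),(61,170),(215,200),(22,15),(632,535),(727,535)],3,(100,0))
Rr=unz([(594,23),(698,49),(698,168),(597,147),(543,198),(735,12)],3,(300,0))
M=np.array([[122,82,35],[122,65,35],[105,65,35],[105,82,35],[97,57,35],[130,90,35],[50,7,33],[50,-7,33],
 [122,-65,35],[122,-82,35],[105,-82,35],[105,-65,35],[97,-57,35],[130,-90,35]])/1e3
s=pose6(c,np.r_[L,Rr],M,[.4825,.171,.149,0,0,0])
print(s.x,'zyx; tcp .4825 .1712 .1492'); print(s.fun.reshape(-1,2))
E
```

```text
[ 0.4862  0.1701  0.1402 -0.0116 -0.0781 -0.0026] zyx; tcp .4825 .1712 .1492
[[-0.2546 -0.1558]
 [-0.2629 -0.4539]
 [ 1.1502 -0.3704]
 [ 1.1594  0.3714]
 [ 2.4967  0.1821]
 [-1.2546 -1.135 ]
 [-2.0512  2.0744]
 [ 2.4749  2.0272]
 [ 0.2227 -0.6047]
 [ 0.0395 -0.0987]
 [-0.8584  0.1965]
 [-1.3296 -0.0983]
 [-1.9895  0.2292]
 [ 2.0238 -1.1689]]
```

Run:
```python
from h import *
c=pickle.load(open("s4.pkl","rb"))
cv2.imwrite("pics/s4z.png",cv2.resize(c["frame"][135:205,215:325,::-1],None,fx=7,fy=7,interpolation=cv2.INTER_CUBIC))
```

```text
(no output)
```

View pics/s4z.png

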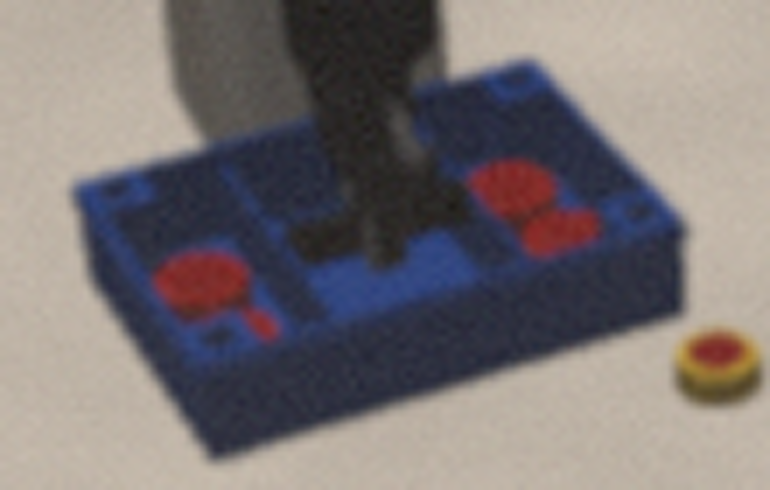

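Run:
```python
from est import *
np.set_printoptions(precision=4,suppress=True)
c=pickle.load(open("s4.pkl","rb"))
def pp(c,P):
    f=200/np.tan(np.radians(c["vfov"])/2); q=(P-c["pose"][:3,3])@c["pose"][:3,:3]
    return np.c_[c["cx"]+f*q[:,0]/-q[:,2],c["cy"]+f*q[:,1]/q[:,2]]
px=unz([(78,190),(535,60),(687,228),(195,365),(215,460),(684,314),(93,272),(120,188),(515,82),(638,212),(218,337)],7,(215,135))
M=np.array([[-130,90,35],[130,90,35],[130,-90,35],[-130,-90,35],[-130,-90,-25],[130,-90,-25],[-130,90,-25],[-113.5,73.5,35],[113.5,73.5,35],[113.5,-73.5,35],[-113.5,-73.5,35]])/1e3
g=lambda p:(pp(c,M@R.from_euler('ZYX',p[3:]).as_matrix().T+p[:3])-px).ravel()
s=least_squares(g,[.4825,.171,.149,0,0,0],loss='soft_l1',f_scale=.5)
J=np.linalg.inv(s.jac.T@s.jac); print(s.x, np.sqrt(np.diag(J))*.4); print(s.fun.reshape(-1,2))
```

```text
[ 0.4895  0.1836  0.1386 -0.024  -0.0001  0.0008] [0.0021 0.0056 0.0039 0.0066 0.0069 0.0096]
[[ 0.0813 -1.0916]
 [-0.1368 -0.1527]
 [-0.7725 -0.9304]
 [ 0.5434 -0.1808]
 [-0.4578  0.2797]
 [-0.0404  0.5117]
 [ 0.0179  0.7649]
 [-0.0938  0.2229]
 [ 0.5749 -0.2211]
 [ 0.03    0.2934]
 [ 0.1525 -0.0623]]
```

Run:
```python
from h import *
c=pickle.load(open("w1.pkl","rb"))
cv2.imwrite("pics/w1z.png",cv2.resize(c["frame"][0:165,255:475,::-1],None,fx=3.5,fy=3.5,interpolation=cv2.INTER_CUBIC))
```

```text
(no output)
```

View pics/w1z.png

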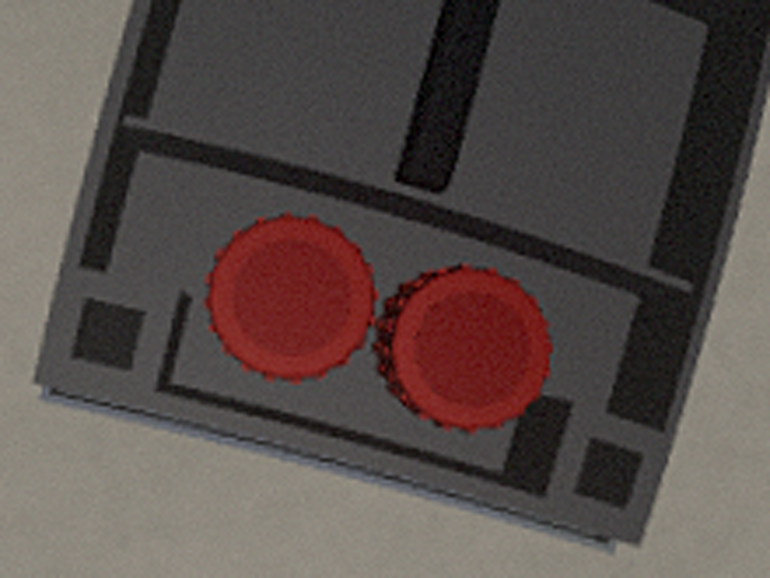

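Run:
```python
from h import *
np.set_printoptions(precision=4,suppress=True)
c=pickle.load(open("w1.pkl","rb"))
P=onz(c,unz([(110,335),(610,472.5),(37,383),(640,545)],3.5,(255,0)),.073,True)
B=onz(c,unz([(421,187)],3.5,(255,0)),.071,True)
m=np.r_[S[2:],[[-.13,.09],[-.13,-.09]]]
print(fit(S[2:],P[:2]),fit(m,P));print(fit(np.r_[m,[[-.05,0]]],np.r_[P,B]))
```

```text
(array([ 0.4856, -0.2422]), np.float64(-0.2554409621872019), array([[ 0.,  0.],
       [-0., -0.]])) (array([ 0.485, -0.242]), np.float64(-0.2561302104844655), array([[ 0.0004, -0.0003],
       [ 0.0005, -0.0004],
       [-0.0005,  0.0004],
       [-0.0005,  0.0004]]))
(array([ 0.485 , -0.2415]), np.float64(-0.2540900697676464), array([[ 0.0007, -0.0006],
       [ 0.0005, -0.0006],
       [-0.0002,  0.0001],
       [-0.0006,  0.0002],
       [-0.0003,  0.0009]]))
```

>>> {"name": "carry_out", "arguments": {
  "commands": [
    {"fingers": 1,"travel": [0.5,10,0],"turn": 0},
    {"fingers": 1,"travel": [0.5,20,0],"turn": 0},
    {"fingers": 1,"travel": [0.5,30,0],"turn": 0},
    {"fingers": 1,"travel": [0.5,35,0],"turn": 0},
    {"fingers": 1,"travel": [0.5,38,0],"turn": 0},
    {"fingers": 1,"travel": [0.5,38,0],"turn": 0},
    {"fingers": 1,"travel": [0.5,38,0],"turn": 0},
    {"fingers": 1,"travel": [0.5,38,0],"turn": 0},
    {"fingers": 1,"travel": [0.5,38,0],"turn": 0},
    {"fingers": 1,"travel": [0.5,35,0],"turn": 0},
    {"fingers": 1,"travel": [0.5,30,0],"turn": 0},
    {"fingers": 1,"travel": [0.5,25,0],"turn": 0}
  ]
}}

```text
time_s: 7.5
eef_pos: [0.4832, -0.2061, 0.1496]
tool_rot: [0.0, 1.0, -0.007, -0.0]
force: [0.3, -0.1, -4.2]
grip_width: 0.0129
```

>>> {"name": "carry_out", "arguments": {
  "commands": [
    {"fingers": 1,"travel": [0.5,20,0],"turn": 0},
    {"fingers": 1,"travel": [0.5,12,0],"turn": 0},
    {"fingers": 1,"travel": [0.8,5,0],"turn": 0},
    {"fingers": 1,"travel": [0,0,0],"turn": 0.03},
    {"fingers": 1,"travel": [0,0,0],"turn": 0.06},
    {"fingers": 1,"travel": [0,0,0],"turn": 0.06},
    {"fingers": 1,"travel": [0,0,0],"turn": 0.06},
    {"fingers": 1,"travel": [0,0,0],"turn": 0.034},
    {"fingers": 1,"travel": [0,0,0],"turn": 0},
    {"fingers": 1,"travel": [0,0,0],"turn": 0},
    {"fingers": 1,"travel": [0,0,0],"turn": 0}
  ]
}}

```text
time_s: 8.6
eef_pos: [0.4851, -0.2406, 0.1498]
tool_rot: [-0.0, 0.992, -0.128, -0.0]
force: [-1.0, -0.5, -3.8]
grip_width: 0.0131
```

```bash
cat > st.py <<'E'
from station import robot
import numpy as np,sys,cv2,pickle
np.set_printoptions(precision=4,suppress=True)
for n in sys.argv[2:]:
    c=robot.read_camera(n);pickle.dump(c,open(n[0]+sys.argv[1]+".pkl","wb"))
    cv2.imwrite("pics/%s%s.png"%(n[0],sys.argv[1]),c["frame"][:,:,::-1])
o=robot.get_obs(); q=o["tool_rot"]
from scipy.spatial.transform import Rotation as R
m=R.from_quat([q[1],q[2],q[3],q[0]]).as_matrix()
print(o["time_s"],o["eef_pos"],"yaw",np.arctan2(m[1,0],m[0,0]),"z",m[:,2],"F",o["force"],"T",o["torque"],o["grip_width"])
E
python3 st.py 5 wrist side top
```

```text
8.75 [ 0.4851 -0.2408  0.1498] yaw -0.2567213809988046 z [-0.0001  0.     -1.    ] F [ 0.041   0.6958 -4.1783] T [ 0.0286 -0.0736 -0.0213] 0.012640688133524479
```

View pics/w5.png

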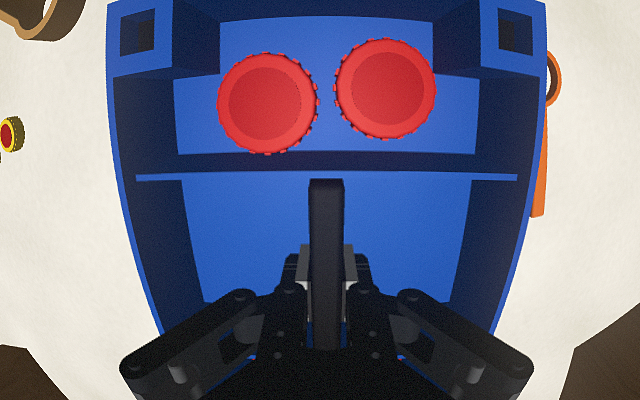

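View pics/s5.png

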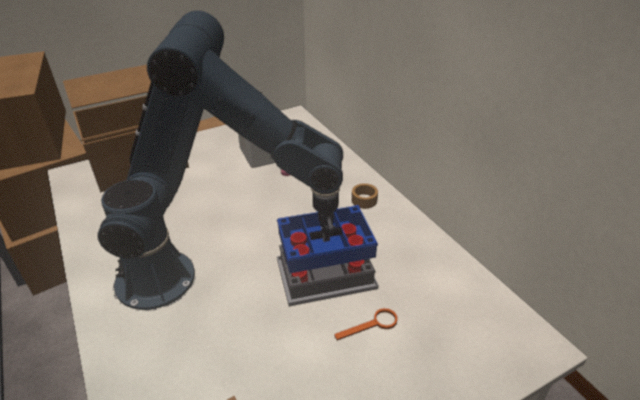

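The tray is over the grey one and on target within about 0.2 mm. All four caps are in place (side view). Now I'll descend to just above the expected touch height of TCP z ≈ 0.108.

>>> {"name": "carry_out", "arguments": {
  "commands": [
    {"fingers": 1,"travel": [0,0,5],"turn": 0},
    {"fingers": 1,"travel": [0,0,10],"turn": 0},
    {"fingers": 1,"travel": [0,0,10],"turn": 0},
    {"fingers": 1,"travel": [0,0,7],"turn": 0},
    {"fingers": 1,"travel": [0,0,4],"turn": 0},
    {"fingers": 1,"travel": [0,0,2],"turn": 0},
    {"fingers": 1,"travel": [0,0,0],"turn": 0},
    {"fingers": 1,"travel": [0,0,0],"turn": 0}
  ]
}}

```text
time_s: 9.55
eef_pos: [0.4853, -0.2409, 0.1121]
tool_rot: [0.0, 0.992, -0.128, 0.0]
force: [0.5, 0.6, -3.8]
grip_width: 0.013
```

>>> {"name": "carry_out", "arguments": {
  "commands": [
    {"fingers": 1,"travel": [0,0,1],"turn": 0},
    {"fingers": 1,"travel": [0,0,1],"turn": 0},
    {"fingers": 1,"travel": [0,0,0.5],"turn": 0},
    {"fingers": 1,"travel": [0,0,0],"turn": 0}
  ]
}}

```text
time_s: 9.95
eef_pos: [0.4851, -0.2408, 0.1093]
tool_rot: [-0.0, 0.992, -0.128, -0.0]
force: [-0.6, 0.9, -4.6]
grip_width: 0.0132
```

>>> {"name": "carry_out", "arguments": {
  "commands": [
    {"fingers": 1,"travel": [0,0,0.5],"turn": 0},
    {"fingers": 1,"travel": [0,0,0.5],"turn": 0},
    {"fingers": 1,"travel": [0,0,0.5],"turn": 0},
    {"fingers": 1,"travel": [0,0,0],"turn": 0}
  ]
}}

```text
time_s: 10.35
eef_pos: [0.4851, -0.2408, 0.1077]
tool_rot: [-0.0, 0.992, -0.128, -0.0]
force: [-0.0, 0.5, -4.7]
grip_width: 0.0128
```

No contact yet at the touch height. I'll keep descending gently.

>>> {"name": "carry_out", "arguments": {
  "commands": [
    {"fingers": 1,"travel": [0,0,0.5],"turn": 0},
    {"fingers": 1,"travel": [0,0,0.5],"turn": 0},
    {"fingers": 1,"travel": [0,0,0],"turn": 0}
  ]
}}

```text
time_s: 10.65
eef_pos: [0.4851, -0.2408, 0.1067]
tool_rot: [-0.0, 0.992, -0.128, -0.0]
force: [-0.8, 0.5, -3.3]
grip_width: 0.0127
```

>>> {"name": "carry_out", "arguments": {
  "commands": [
    {"fingers": 1,"travel": [0,0,0.5],"turn": 0},
    {"fingers": 1,"travel": [0,0,0.5],"turn": 0},
    {"fingers": 1,"travel": [0,0,0],"turn": 0}
  ]
}}

```text
time_s: 10.95
eef_pos: [0.4851, -0.2408, 0.1057]
tool_rot: [-0.0, 0.992, -0.128, -0.0]
force: [-0.6, -0.0, -3.5]
grip_width: 0.0128
```

>>> {"name": "carry_out", "arguments": {
  "commands": [
    {"fingers": 1,"travel": [0,0,0.5],"turn": 0},
    {"fingers": 1,"travel": [0,0,0.5],"turn": 0},
    {"fingers": 1,"travel": [0,0,0.5],"turn": 0},
    {"fingers": 1,"travel": [0,0,0],"turn": 0}
  ]
}}

```text
time_s: 11.35
eef_pos: [0.4851, -0.2408, 0.1042]
tool_rot: [-0.0, 0.992, -0.128, -0.0]
force: [0.6, 0.3, -4.4]
grip_width: 0.0129
```

>>> {"name": "carry_out", "arguments": {
  "commands": [
    {"fingers": 1,"travel": [0,0,0.5],"turn": 0},
    {"fingers": 1,"travel": [0,0,0.5],"turn": 0},
    {"fingers": 1,"travel": [0,0,0.5],"turn": 0},
    {"fingers": 1,"travel": [0,0,0],"turn": 0}
  ]
}}

```text
time_s: 11.75
eef_pos: [0.4851, -0.2408, 0.1027]
tool_rot: [-0.0, 0.992, -0.128, -0.0]
force: [1.6, 0.3, -4.4]
grip_width: 0.0129
```

>>> {"name": "carry_out", "arguments": {
  "commands": [
    {"fingers": 1,"travel": [0,0,0.5],"turn": 0},
    {"fingers": 1,"travel": [0,0,0.5],"turn": 0},
    {"fingers": 1,"travel": [0,0,0.5],"turn": 0},
    {"fingers": 1,"travel": [0,0,0],"turn": 0}
  ]
}}

```text
time_s: 12.15
eef_pos: [0.4851, -0.2408, 0.1012]
tool_rot: [-0.0, 0.992, -0.128, -0.0]
force: [0.9, -0.4, -4.3]
grip_width: 0.0128
```

The lugs are going in with no side force. Home is expected at about z = 0.0983.

>>> {"name": "carry_out", "arguments": {
  "commands": [
    {"fingers": 1,"travel": [0,0,0.5],"turn": 0},
    {"fingers": 1,"travel": [0,0,0.5],"turn": 0},
    {"fingers": 1,"travel": [0,0,0.5],"turn": 0},
    {"fingers": 1,"travel": [0,0,0],"turn": 0}
  ]
}}

```text
time_s: 12.55
eef_pos: [0.4851, -0.2408, 0.0997]
tool_rot: [-0.0, 0.992, -0.128, -0.0]
force: [0.2, 0.7, -4.5]
grip_width: 0.013
```

>>> {"name": "carry_out", "arguments": {
  "commands": [
    {"fingers": 1,"travel": [0,0,0.4],"turn": 0},
    {"fingers": 1,"travel": [0,0,0.4],"turn": 0},
    {"fingers": 1,"travel": [0,0,0],"turn": 0}
  ]
}}

```text
time_s: 12.85
eef_pos: [0.4852, -0.2408, 0.099]
tool_rot: [-0.0, 0.992, -0.128, -0.0]
force: [0.2, -1.0, -4.3]
grip_width: 0.0129
```

>>> {"name": "carry_out", "arguments": {
  "commands": [
    {"fingers": 1,"travel": [0,0,0.3],"turn": 0},
    {"fingers": 1,"travel": [0,0,0.3],"turn": 0},
    {"fingers": 1,"travel": [0,0,0],"turn": 0}
  ]
}}

```text
time_s: 13.15
eef_pos: [0.4852, -0.2408, 0.0984]
tool_rot: [-0.0, 0.992, -0.128, -0.0]
force: [-0.3, 0.5, -4.5]
grip_width: 0.0127
```

>>> {"name": "carry_out", "arguments": {
  "commands": [
    {"fingers": 1,"travel": [0,0,0.3],"turn": 0},
    {"fingers": 1,"travel": [0,0,0],"turn": 0}
  ]
}}

```text
time_s: 13.35
eef_pos: [0.4853, -0.2409, 0.0983]
tool_rot: [0.0, 0.992, -0.128, 0.0]
force: [-0.3, 0.6, -0.6]
grip_width: 0.0127
```

>>> {"name": "carry_out", "arguments": {
  "commands": [
    {"fingers": 1,"travel": [0,0,0.3],"turn": 0},
    {"fingers": 1,"travel": [0,0,0],"turn": 0}
  ]
}}

```text
time_s: 13.55
eef_pos: [0.4853, -0.2409, 0.0983]
tool_rot: [0.0, 0.992, -0.128, 0.0]
force: [-2.6, 1.1, 5.5]
grip_width: 0.0128
```

>>> {"name": "carry_out", "arguments": {
  "commands": [
    {"fingers": 1,"travel": [0,0,0.2],"turn": 0},
    {"fingers": 1,"travel": [0,0,0],"turn": 0}
  ]
}}

```text
time_s: 13.75
eef_pos: [0.4853, -0.2409, 0.0983]
tool_rot: [0.0, 0.992, -0.128, 0.0]
force: [-3.4, 2.7, 8.2]
grip_width: 0.0127
```

The tray seated at z = 0.0983, exactly as predicted, with about 12 N of contact. I'll relieve slightly, hold, and look before letting go.

>>> {"name": "carry_out", "arguments": {
  "commands": [
    {"fingers": 1,"travel": [0,0,-0.4],"turn": 0},
    {"fingers": 1,"travel": [0,0,0],"turn": 0},
    {"fingers": 1,"travel": [0,0,0],"turn": 0}
  ]
}}

```text
time_s: 14.05
eef_pos: [0.4853, -0.2409, 0.0983]
tool_rot: [0.0, 0.992, -0.128, 0.0]
force: [-2.7, 1.4, 5.7]
grip_width: 0.013
```

```bash
python3 st.py 6 side; python3 -c "
import pickle,cv2
c=pickle.load(open('s6.pkl','rb'));cv2.imwrite('pics/s6z.png',cv2.resize(c['frame'][190:310,265:390,::-1],None,fx=5,fy=5,interpolation=cv2.INTER_CUBIC))"
```

```text
14.1 [ 0.4853 -0.2409  0.0983] yaw -0.25719134396249366 z [ 0.0003 -0.0002 -1.    ] F [-2.6443  1.2811  6.3122] T [ 0.2888  0.3664 -0.0183] 0.013163782484573987
```

View pics/s6z.png

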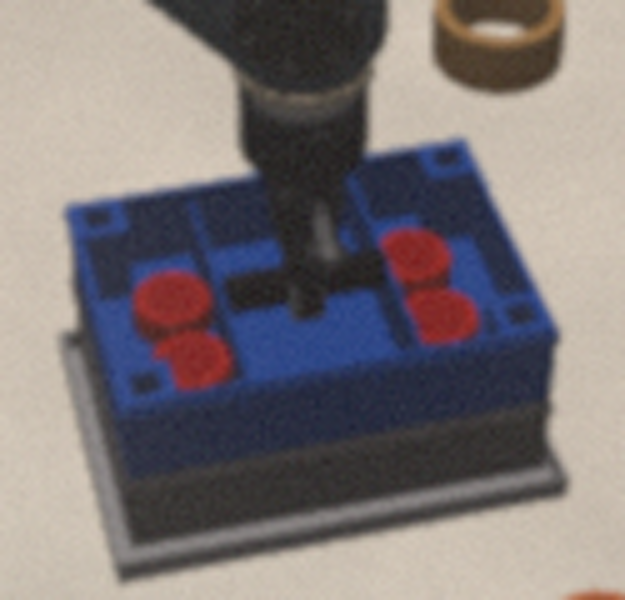

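The stack is flush with no gap all along the seam (zoom rows 410–480), and all four caps are in. I'll release and retreat straight up.

>>> {"name": "carry_out", "arguments": {
  "commands": [
    {"fingers": 0.8,"travel": [0,0,0],"turn": 0},
    {"fingers": 0.6,"travel": [0,0,0],"turn": 0},
    {"fingers": 0.4,"travel": [0,0,0],"turn": 0},
    {"fingers": 0.3,"travel": [0,0,0],"turn": 0},
    {"fingers": 0.3,"travel": [0,0,0],"turn": 0},
    {"fingers": 0.3,"travel": [0,0,0],"turn": 0}
  ]
}}

```text
time_s: 14.7
eef_pos: [0.4852, -0.2408, 0.098]
tool_rot: [0.0, 0.992, -0.128, -0.0]
force: [-0.1, -0.1, 0.2]
grip_width: 0.0594
```

>>> {"name": "carry_out", "arguments": {
  "commands": [
    {"fingers": 0.3,"travel": [0,0,-5],"turn": 0},
    {"fingers": 0.3,"travel": [0,0,-10],"turn": 0},
    {"fingers": 0.3,"travel": [0,0,-20],"turn": 0},
    {"fingers": 0.3,"travel": [0,0,-30],"turn": 0},
    {"fingers": 0.3,"travel": [0,0,-30],"turn": 0},
    {"fingers": 0.3,"travel": [0,0,-30],"turn": 0},
    {"fingers": 0.3,"travel": [0,0,0],"turn": 0},
    {"fingers": 0.3,"travel": [0,0,0],"turn": 0}
  ]
}}

```text
time_s: 15.5
eef_pos: [0.4853, -0.2409, 0.2238]
tool_rot: [0.0, 0.992, -0.128, 0.001]
force: [0.7, -0.1, -0.8]
grip_width: 0.0598
```

```bash
python3 st.py 7 side wrist; python3 -c "
import pickle,cv2,numpy as np
c=pickle.load(open('s7.pkl','rb'));a=cv2.resize(c['frame'][190:310,265:390,::-1],None,fx=4,fy=4,interpolation=cv2.INTER_CUBIC)
cv2.imwrite('pics/s7z.png',a)"
```

```text
15.6 [ 0.4847 -0.2405  0.2223] yaw -0.25721056103909934 z [-0.0011  0.0007 -1.    ] F [ 0.226   0.5284 -0.7204] T [ 0.0268 -0.0139  0.0194] 0.0598268098388195
```

View pics/s7z.png

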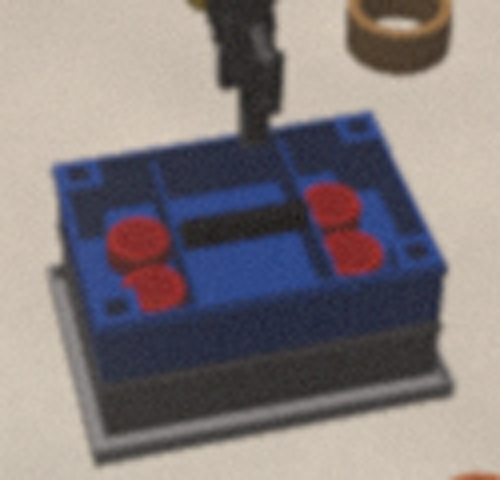

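View pics/w7.png

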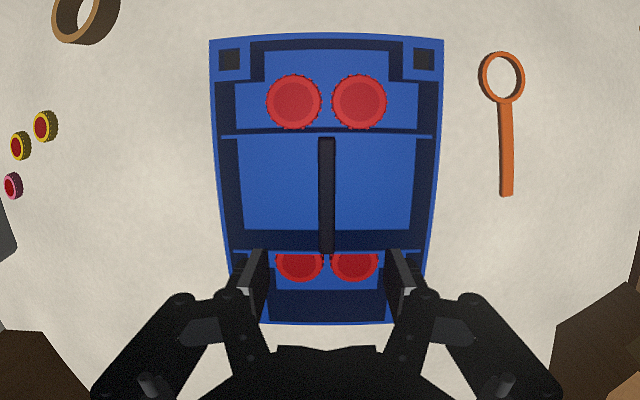

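The tray is released, level and flush. All four caps are in it, the gripper is clear, and the tape and spanner are untouched. Handing in.

```bash
python3 -c "
from station import robot
robot.close_job()"
```

```text
the job is handed in; nothing more can be done
```

The blue tray is stacked on the grey one and let go, and the job is handed in. It took about 15.6 s of the 54 s allowed.

- **Descent:** the grey tray's sockets were located in the top and wrist images, agreeing within about 1 mm after correcting an offset seen on the blue tray. The lugs entered without touching the post tops and with no side force. The tray came to rest at tool height 0.0983 m, which is the predicted home height. I estimate at most about 12 N of contact there, well under the 50 N limit.
- **Last checks:** the side view shows the two trays flush all along the visible seam, with no gap or tilt. All four caps are in the tray and the gripper is clear above it. The tape roll and spanner are where they were; the canister is only partly in the last views, but the arm never went near it.
- **One check disagreed:** a wrist-camera estimate of the tray's tilt in the hand gave -0.078 rad. It was poorly constrained, because only the front end of the tray was visible. The side camera showed the tray level, and the clean seating at the predicted height agrees with that.

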